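Run the hung heat sink round the bent rail to its bumper

TASK

A salvaged heat sink hangs by a steel ring on the bent rod of the bench rail. Gently slide the ring along the rod, round both bends, and push the sliding rubber bumper at the far end fully home with it; then let go and leave the heat sink hanging still on the last straight. The rod was bent by hand, so feel your way and never force the ring against it, and leave the parts lying around where they are.

Things in the scene. Friction and masses are not known exactly. Their poses are not given: they have to be found in the camera images.
- rail: Bench rail: round steel rod 10 mm thick, axis level, 170 mm above the bench, on an upright post at each end (feet 56 mm across). Origin: on the bench under the near (starting) post; x along the first straight, z up. From the near post the rod runs 100 mm straight along x to the first bend. Rigid and fixed; keep what the ring presses on rod and bumper under 12 N.
- bend (a point): Point on the rod's axis where the first bend begins (axes as the rail's). Seen from above the rod turns right (to -y) about 50 degrees at 25 mm radius, runs 80 mm straight, turns left about 50 degrees at 25 mm radius, runs 70 mm straight to the bumper's face. Hand-bent: each bend is truly 30 to 70 degrees, independently (the surplus sits at its end); no reading tells which.
- tab (a point): Centre of the solid steel finger tab on top of the hanger, 12 mm thick (x, along the rod), 14 mm wide (y), 34 mm high: hold it here or up to 8 mm higher. x along the ring's hole, z up; the ring's centre is 31 mm below.
- hanger: The hanger, one rigid loose thing of 0.18 to 0.33 kg: tab, steel ring, short stem, and below it a heat sink 40 x 40 x 32 mm, its underside 68 mm under the ring. Origin: centre of the ring, hole 17 mm across along x, 10 mm long, 30 mm outside. Threaded on the rod, on the first straight. Hanging free, its centre is 3.5 mm below the rod's axis; raised 3.5 mm it has 3.5 mm of play all round.
- bumper (a joint): Travel in m of the black rubber bumper (a sleeve 24 mm across, 22 mm long, on the last straight of the rod): 0 at the start, 0.010 fully home, growing as the ring pushes it away from the second bend. It takes about 4 N to move and stays where it is left; the ring itself slides with under 2 N.
- drive: Bystander: hard disk drive lying flat, 147 x 101 x 26 mm, loose. Origin: centre of its underside.
- driver: Bystander: screwdriver lying on the bench, 170 mm long, loose. Origin: under its middle.
- fan: Bystander: square computer fan lying flat, 80 x 80 x 25 mm, loose. Origin: centre of its underside.
- jar: Bystander: small screw-top jar standing, 56 mm across, 60 mm high, loose. Origin: centre of its underside.
There are look-alikes about, which are no part of the job. Of the things like the hanger, leave any that is brown, green or pink; of the rest the smaller one is meant.

How it is judged:
By the outcome, as a careful person would: the job done as asked, in the order asked, and still so for the second after the job is handed in, with the robot touching nothing.
It also fails if it takes over 72 s, if anything falls off the work surface, if the arm or the gripper's body presses on something with over 40 N, if the wrist force passes 120 N, or if a joint passes its speed limit or range.

ROBOT

A 6-joint arm with a two-finger parallel gripper is mounted at the origin on the work surface. World frame = base frame: x ahead of the robot, y to its left, z up, the work surface at z = 0. Lengths are in m, angles in rad, forces in N, time in s.
With the tool pointing down it reaches from about 0.35 to 0.875 m from the base axis. Payload 15.5 kg.
Tool frame: the origin (TCP) lies between the finger pads; the fingertips stand 17 mm ahead of it and the grasp point (between the pads) lies 2 mm behind it; x points along the fingers, z is the direction in which the jaws open and shut, and the axes are right-handed (so a half turn about x gives the same grasp; the last joint's range is limited). The gripper opens to 85 mm and grips with 20 to 120 N. Pads are 22 mm wide; open, the fingers measure 114 mm over their backs; the gripper's body (76 mm by 85 mm) begins 54 mm behind the grasp point. The pads swing forward as they close: fully open they stand 13 mm farther back than shut.
Start: joints at [-1.202, 0.494, 1.345, -0, 1.302, -0.096], TCP at [0.28, -0.559, 0.212] pointing down, gripper open.
Joint ranges: [-2.91, 2.91], [-0.82, 2.16], [0.22, 2.67], [-1.22, 4.37], [0.12, 2.79], [-3.08, 3.08]. Speed limits (rad/s): [1.89, 1.89, 2.57, 3.01, 3.01, 3.01].

INTERFACE

Orientations are given as [roll, pitch, yaw] about the fixed x, y, z axes, in that order (R = Rz(yaw) Ry(pitch) Rx(roll)).
In Python, from station import * gives the robot as it stands. The module is installed in compiled form; this text tells all that it offers.
- The arm moves only by the tool move_arm, never from a script. Its argument "moves" is a list of rows, each a list of 5 numbers: the opening in per cent of the stroke, from 0 (shut) to 100 (fully open), then the shift along the tool's x, y, z in mm, then the turn about the tool's x in degrees. A call has 1 to 10 rows; each row is the pose to reach, as a shift and turn from the pose commanded when the call began, along the tool's axes at that moment; what a row does not reach only later rows make up. A row lasts 1/12 s, in which the tool goes at most 41.7 mm and 7.16 degrees, less where a joint would pass 70% of its speed; a pose out of reach is approached as far as the arm can. A call with a gripper value outside its range is refused whole. The fingers move at their own pace and stop on an object; the grip force is fixed at half the most. Time passes only in rows, so rows that repeat a pose let the fingers close. It gives the time, the measured TCP pose, the force and the opening at its end, in the units of the state.
- get_state(): the state, without advancing time (a new reading comes with each control period).
- snapshot(name): name is "side" or "top"; returns a dict with "image" (400x640x3 uint8, red, green, blue), "z_map" (400x640 float32, m along the optical axis (not along the pixel's ray), 0 where there is no reading), "fx", "fy", "cx", "cy" (pixels), "k1" (the pictures are not rectified: a ray, as slopes to the right and down, at radius r is drawn at 1 + k1 r^2 times it, then the intrinsics apply), "rvec" (rotation vector, rad) and "tvec" (3), from world to camera coordinates, as OpenCV has them. Camera axes: x right, y down, z forward; pixel columns grow to the right and rows downward; lengths in m; the calibration is good to about 2 mm. A picture is of the moment at which its call begins.
- hand_in(): hands the job in, once; it reports no verdict.
Trained networks look in the newest picture that a camera, given by its name, has taken for a name from the list of things; names that differ only in an ending like _2 or _b are one class to them, and where a whole thing is asked for, a point or a joint stands for the part that bears it (a point fixed in the world has none). Each returns a list of dicts, best first, with "confidence" (0 to 1); they miss things now and then, are a little off and sometimes report something else, mostly with a low value. They report only what shows in the picture. A call takes as long as a camera call. They do not tell look-alikes from the thing itself.
- cut_out(label, camera): "mask" (400x640 bool, what is visible of it) and "position" ([column, row] in pixels, amid what is visible of it).
- pinpoint(label, camera): "position" ([column, row] in pixels: a listed point, or the origin of a listed thing).
The state is a dict: "t": time; "joint_pos": joint angles; "qd": joint speeds; "effort": joint torques, N m; "tcp_pos": TCP position; "ee_rot": TCP orientation; "force": force on the tool from outside, world axes, zero at the start; "torque": the same for the moment, N m; "width": finger opening in m.
Only numpy, scipy, OpenCV 4.12 (cv2) and the standard library are available. Lean on these libraries where they do the work, as an engineer would, in place of code of your own. Each camera call takes 0.05 s, during which the arm holds its last target. There are 200 camera calls.

## Working session

There is one attempt and no reset: what is moved stays moved. The work goes in short steps, Python scripts to look and compute and a tool call to move; the robot and the scene stay as the last step left them, time stands still between calls to the robot, and variables do not carry over. Pictures are saved under pics/ and viewed, about 8 in all and at most 12, crops included, and the job is handed in when it is done.

Besides the shell and the picture viewer there is one more tool, called after "Emit:" by a JSON object that holds its "op" and its "data". move_arm: Moves the arm, as the interface text tells. Its arguments: {"type":"object","properties":{"moves":{"type":"array"}},"required":["moves"]}

```bash
mkdir -p pics; cat > h.py <<'E'
from station import *
import numpy as np, cv2
def cam(s):
    R=cv2.Rodrigues(np.array(s["rvec"],float))[0]; return R,np.array(s["tvec"],float).ravel()
def ray(s,px):
    R,t=cam(s); d=np.array([(px[0]-s["cx"])/s["fx"],(px[1]-s["cy"])/s["fy"]]); u=d.copy()
    for _ in range(20): u=d/(1+s["k1"]*(u@u))
    return -R.T@t, R.T@np.array([u[0],u[1],1.0])
def at_z(s,px,z):
    o,d=ray(s,px); return o+d*(z-o[2])/d[2]
def at_d(s,px,dep=None):
    if dep is None: dep=s["z_map"][int(round(px[1])),int(round(px[0]))]
    o,d=ray(s,px); return o+d*dep
def proj(s,P):
    R,t=cam(s); p=R@np.array(P,float)+t; u=p[:2]/p[2]; u=u*(1+s["k1"]*(u@u)); return np.array([u[0]*s["fx"]+s["cx"],u[1]*s["fy"]+s["cy"]])
def save(s,n): cv2.imwrite("pics/"+n,cv2.cvtColor(s["image"],cv2.COLOR_RGB2BGR))
E
python3 - <<'E'
from h import *
np.set_printoptions(precision=3,suppress=True)
for c in("top","side"):
    s=snapshot(c); save(s,c+"0.png")
    print(c,-cam(s)[0].T@cam(s)[1])
    for l in("hanger","tab","rail","bend","bumper"):
        for d in pinpoint(l,c): 
            p=d["position"]; print(l,np.round(p),round(d["confidence"],2),at_d(s,p))
print(get_state())
E
```

```text
top [ 0.296 -0.084  1.268]
hanger [360. 196.] 0.74 [ 0.463 -0.183  0.17 ]
hanger [342. 253.] 0.46 [ 0.312 -0.114  0.701]
tab [363. 194.] 0.69 [ 0.464 -0.186  0.214]
rail [373. 204.] 0.65 [ 0.464 -0.231  0.035]
bend [338. 197.] 0.58 [ 0.486 -0.137  0.   ]Traceback (most recent call last):
  File "<stdin>", line 7, in <module>
ValueError: it knows: bend, drive, driver, fan, hanger, jar, rail, tab
```

```bash
ls pics
```

```text
top0.png
```

```bash
python3 - <<'E'
from h import *
np.set_printoptions(precision=3,suppress=True)
s=snapshot("side"); save(s,"side0.png")
print(-cam(s)[0].T@cam(s)[1])
for l in("hanger","tab","rail","bend"):
        for d in pinpoint(l,"side"): 
            p=d["position"]; print(l,np.round(p),round(d["confidence"],2),at_d(s,p))
print(get_state())
a=cv2.imread("pics/top0.png");cv2.imwrite("pics/both.png",cv2.resize(np.vstack([a,s["image"][:,:,::-1]]),(480,600)))
E
```

```text
[-0.116 -0.718  0.775]
hanger [374. 316.] 0.95 [ 0.337 -0.382  0.08 ]
hanger [290. 261.] 0.92 [ 0.316 -0.153  0.078]
hanger [328. 273.] 0.86 [ 0.35  -0.241  0.083]
hanger [318. 324.] 0.83 [ 0.241 -0.326  0.086]
hanger [352. 210.] 0.6 [ 0.472 -0.191  0.158]
tab [293. 247.] 0.87 [ 0.326 -0.155  0.113]
tab [329. 258.] 0.69 [ 0.346 -0.248  0.135]
tab [349. 199.] 0.65 [ 0.461 -0.189  0.195]
tab [373. 307.] 0.6 [ 0.337 -0.377  0.104]
tab [319. 306.] 0.59 [ 0.236 -0.336  0.152]
rail [361. 271.] 0.95 [ 0.463 -0.238  0.009]
rail [387. 296.] 0.53 [ 0.445 -0.333  0.015]
bend [336. 194.] 0.69 [ 0.642  0.029 -0.   ]
{'t': 0.5, 'joint_pos': array([-1.202,  0.494,  1.346, -0.   ,  1.302, -0.095]), 'qd': array([ 0.   ,  0.001,  0.   ,  0.001, -0.001, -0.002]), 'effort': array([ -0.002, -88.144, -38.404,  -0.   ,   0.002,  -0.   ]), 'tcp_pos': array([ 0.28 , -0.559,  0.212]), 'ee_rot': array([-2.489,  1.571,  2.687]), 'force': array([-0.304,  0.38 ,  0.798]), 'torque': array([ 0.039, -0.033, -0.007]), 'width': 0.08535067355409733}
```

View pics/top0.png

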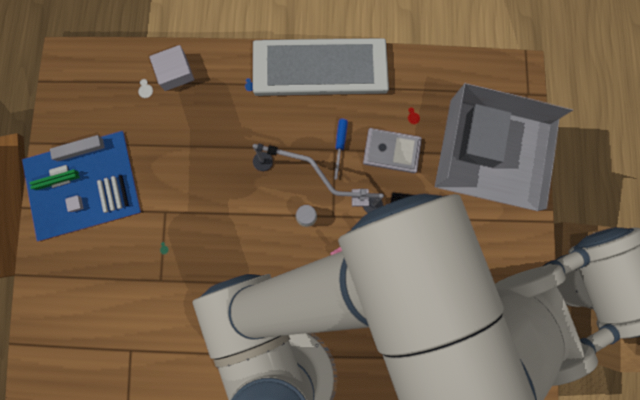

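View pics/side0.png

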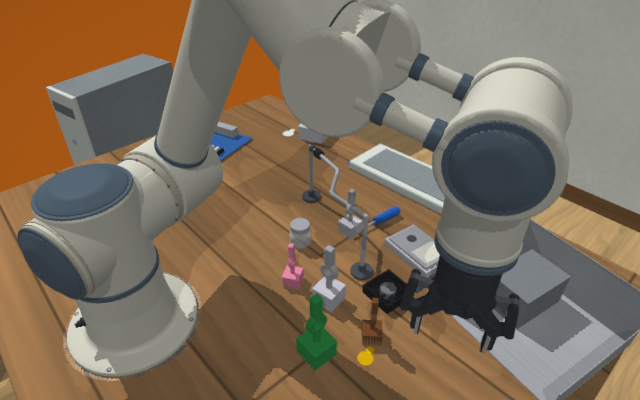

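```bash
python3 - <<'E'
from h import *
a=cv2.imread("pics/top0.png")[135:220,240:400]; b=cv2.imread("pics/side0.png")[140:300,300:400]
A=cv2.resize(a,None,fx=5,fy=5,interpolation=cv2.INTER_CUBIC)
cv2.imwrite("pics/c1.png",A)
E
```

```text
(no output)
```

View pics/c1.png

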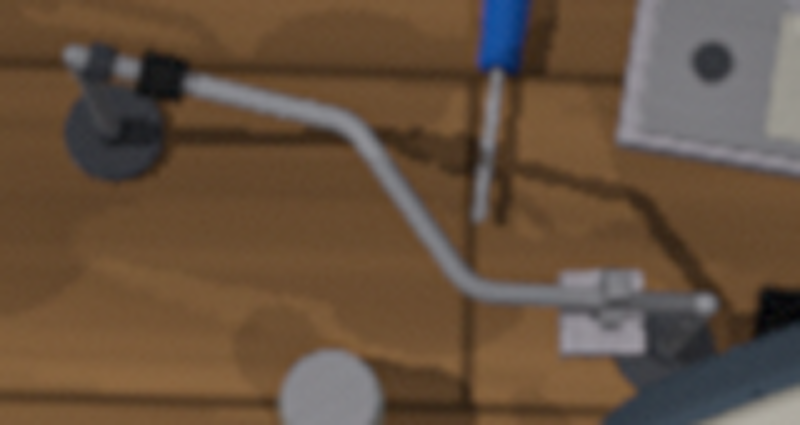

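Top crop: the hanger is the only grey one threaded on the rod, at top pixel (360,196) and side pixel (352,210). The others are pink (291,270), green (317,335), brown (372,330) and a bigger grey one (328,285), all standing on the bench in the side view. The small grey one on the rod is meant. In the crop the rod runs (705,302)→(480,290)→(355,120)→ bumper face at about (190,82).

Now I fit the rod shape from depth.

```bash
cat > rail.py <<'E'
import numpy as np
def path(s,p):
    x,y,a,t1,t2=p; P=np.array([x,y]);h=a; r=.025
    for kind,L,tt in(("s",.1,0),("b",t1*r,-1),("s",.08,0),("b",t2*r,1),("s",.2,0)):
        l=min(max(s,0),L)if s>=0 else (s if kind=="s" and L==.1 else 0)
        if kind=="s": P=P+l*np.array([np.cos(h),np.sin(h)])
        else:
            th=l/r; n=np.array([-np.sin(h),np.cos(h)])*tt
            P=P+r*(np.sin(th)*np.array([np.cos(h),np.sin(h)])+(1-np.cos(th))*n); h+=tt*th
        s-=l
        if s<=1e-12: break
    return P,h
E
python3 - <<'E'
from h import *; from rail import path
from scipy.optimize import least_squares
from scipy.spatial import cKDTree
np.set_printoptions(precision=4,suppress=True)
def pts(c,box):
    s=snapshot(c); o=[]
    for v in range(box[1],box[3]):
        for u in range(box[0],box[2]):
            if s["z_map"][v,u]>0:
                P=at_d(s,(u,v)); 
                if .165<P[2]<.180: o.append([*P,u,v])
    return s,np.array(o)
st,T=pts("top",(245,135,400,215)); ss,S=pts("side",(295,135,400,240))
print(len(T),len(S)); 
# rod centreline candidates from top: exclude hanger and bumper regions
m=~((T[:,3]>350)&(T[:,3]<372))&(T[:,3]>277)
Q=T[m]; ts=np.arange(0,.31,.002)
def res(p,Q):
    C=np.array([path(q,p)[0] for q in ts]); d,_=cKDTree(C).query(Q[:,:2]); return d
p0=[*at_z(st,(381,195.4),.175)[:2],1.57,.9,.75]
f=least_squares(res,p0,args=(Q,),loss="soft_l1",f_scale=.003,x_scale=[.01,.01,.1,.1,.1])
print("top fit",f.x,np.degrees(f.x[2:]),np.sqrt(np.mean(f.fun**2)))
k=S[:,0]>0; C=np.array([path(q,f.x)[0] for q in ts]);d,i=cKDTree(C).query(S[:,:2]);print("side pts resid med",np.median(d),(S[:,:2]-C[i])[d<.01].mean(0))
# known pixel picks at z .17
for n,px in(("near end",(381,195.4)),("bumper face",(278,151.4)),("bumper back",(268,149)),("end",(254.5,146)),("tab top",(363,194))): 
    P=at_z(st,px,.21 if n=="tab top" else .17); dd,ii=cKDTree(C).query(P[:2]); print(n,P,"s",ts[ii],"off",dd)
for q in(0,.1,.1+.025*f.x[3],.18+.025*f.x[3],.18+.025*(f.x[3]+f.x[4]),.25+.025*(f.x[3]+f.x[4])): print(q,path(q,f.x),proj(st,[*path(q,f.x)[0],.17]))
# hanger tab tops
for nm,s,box in(("top",st,(345,180,385,210)),("side",ss,(335,175,370,215))):
    o=[]
    for v in range(box[1],box[3]):
        for u in range(box[0],box[2]):
            if s["z_map"][v,u]>0:
                P=at_d(s,(u,v))
                if .183<P[2]<.235 and abs(P[0]-.463)<.04: o.append(P)
    o=np.array(o); print(nm,len(o),o.mean(0) if len(o) else 0,o.min(0) if len(o) else 0,o.max(0) if len(o) else 0)
np.save("fit.npy",f.x)
E
```

```text
642 504
top fit [ 0.4679 -0.2341  1.5507  0.9124  0.7225] [88.847  52.2779 41.3979] 0.0029370822057244355
side pts resid med 0.004108557703138982 [-0.0016 -0.0004]
near end [ 0.4675 -0.2329  0.17  ] s 0.002 off 0.0009795659759952598
bumper face [0.5682 0.0167 0.17  ] s 0.292 off 0.0009854778155122432
bumper back [0.5735 0.041  0.17  ] s 0.308 off 0.007985724878761697
end [0.5801 0.074  0.17  ] s 0.308 off 0.04159739826821876
tab top [ 0.4634 -0.1859  0.21  ] s 0.048 off 0.005532530758016642
0 (array([ 0.4679, -0.2341]), np.float64(1.550672426532581)) [381.4818 195.225 ]
0.1 (array([ 0.4699, -0.1341]), np.float64(1.550672426532581)) [339.6924 193.2875]
0.12281055296143396 (array([ 0.48  , -0.1145]), np.float64(0.6382503080752228)) [331.5741 188.8892]
0.20281055296143397 (array([ 0.5443, -0.0669]), np.float64(0.6382503080752228)) [312.3459 162.0208]
0.22087379830614617 (array([ 0.5538, -0.052 ]), np.float64(1.3607801218637112)) [306.2844 157.9779]
0.2908737983061462 (array([0.5684, 0.0165]), np.float64(1.360780121863712)) [278.0925 151.3231]
top 42 [ 0.4675 -0.1869  0.2088] [ 0.4621 -0.1927  0.1836] [ 0.4751 -0.1816  0.2169]
side 102 [ 0.4653 -0.1924  0.2007] [ 0.4587 -0.1977  0.1832] [ 0.4751 -0.1843  0.2139]
```

```bash
cat >> h.py <<'E'
from scipy.spatial.transform import Rotation as Ro
def tool():
    g=get_state(); return g,Ro.from_euler("xyz",g["ee_rot"]).as_matrix()
def goal(x,y,z,h):  # h: rod heading; jaws across the rod -> shift mm in tool axes + turn deg
    g,R=tool(); d=R.T@(np.array([x,y,z])-g["tcp_pos"])*1000
    n=np.array([-np.sin(h),np.cos(h),0]); 
    a=np.degrees(np.arctan2(-(R[:,1]@n),R[:,2]@n)); a=(a+90)%180-90
    return d.round(2),a.round(2)
def show():
    g,R=tool(); print("tcp",g["tcp_pos"].round(4),"F",np.array(g["force"]).round(2),"T",np.array(g["torque"]).round(3),"w",round(g["width"],4),"t",round(g["t"],2),"q6",round(g["joint_pos"][5],2))
E
python3 - <<'E'
from h import *
g,R=tool(); print(R.round(3)); print(goal(.468,-.188,.28,1.55)); show()
E
```

```text
[[-0.     0.894  0.447]
 [ 0.     0.447 -0.894]
 [-1.    -0.    -0.   ]]
(array([ -68.03,  334.46, -247.5 ]), np.float64(-62.24))
tcp [ 0.2796 -0.559   0.212 ] F [-0.21  0.68 -0.46] T [0.035 0.005 0.059] w 0.0856 t 0.6 q6 -0.1
```

Emit:
{"op": "move_arm", "data": {"moves": [[100,-40,15,-10,-5],[100,-68,45,-33,-11],[100,-68,78,-58,-17],[100,-68,110,-82,-23],[100,-68,145,-107,-30],[100,-68,180,-133,-37],[100,-68,213,-158,-43],[100,-68,246,-182,-50],[100,-68,280,-207,-56],[100,-68,312,-231,-62]]}}

```text
t: 1.43
tcp_pos: [0.4535, -0.2154, 0.2802]
ee_rot: [-0.494, 1.57, -0.514]
force: [1.4, -0.1, 0.1]
width: 0.0854
```

```bash
python3 - <<'E'
from h import *
show(); print(goal(.468,-.188,.28,1.55))
s=snapshot("top"); save(s,"t1.png"); ss=snapshot("side"); save(ss,"s1.png"); show()
a=cv2.resize(s["image"][130:230,240:400],(640,400)); cv2.imwrite("pics/c2.png",a[:,:,::-1])
b=cv2.resize(ss["image"][120:300,270:430],(480,540),interpolation=cv2.INTER_CUBIC); cv2.imwrite("pics/c3.png",b[:,:,::-1])
for l in("hanger","tab"):
  for n,q in(("top",s),("side",ss)):
    for d in pinpoint(l,n)[:5]: print(l,n,np.round(d["position"],1),d["confidence"],at_z(q,d["position"],.1665 if l=="hanger" else .1975).round(4))
E
```

```text
tcp [ 0.4535 -0.2154  0.2802] F [ 1.38 -0.08  0.07] T [-0.035 -0.035 -0.033] w 0.0854 t 1.43 q6 -0.54
(array([ 0.22, 27.72, 13.91]), np.float64(0.05))
tcp [ 0.4549 -0.2125  0.2802] F [-1.19 -0.39 -0.04] T [-0.042  0.007 -0.03 ] w 0.0852 t 1.53 q6 -0.54
hanger top [382.6 245.7] 0.8 [ 0.348  -0.2381  0.1665]
hanger top [359.4 198.7] 0.73 [ 0.4587 -0.1816  0.1665]
hanger top [371.8 205.3] 0.73 [ 0.4435 -0.2115  0.1665]
hanger top [414.3 293.3] 0.57 [ 0.2385 -0.3136  0.1665]
hanger top [430.1 250.3] 0.54 [ 0.3395 -0.3514  0.1665]
hanger side [353.1 207.5] 0.93 [ 0.4723 -0.1923  0.1665]
hanger side [293.6 260.9] 0.91 [ 0.2668 -0.2309  0.1665]
hanger side [371.5 315.1] 0.9 [ 0.28   -0.4199  0.1665]
hanger side [318.1 322.8] 0.83 [ 0.2026 -0.3704  0.1665]
hanger side [326.6 273.8] 0.64 [ 0.2902 -0.2987  0.1665]
tab top [414.4 290.9] 0.91 [ 0.2455 -0.3073  0.1975]
tab top [383.6 246.4] 0.69 [ 0.345  -0.236   0.1975]
tab top [363.6 190.4] 0.58 [ 0.4739 -0.1884  0.1975]
tab top [433.6 251.8] 0.53 [ 0.335  -0.352   0.1975]
tab side [350.7 199.1] 0.97 [ 0.46   -0.195   0.1975]
tab side [373.8 305.3] 0.83 [ 0.2776 -0.4241  0.1975]
tab side [316.9 306.8] 0.8 [ 0.2067 -0.3631  0.1975]
tab side [291.1 250. ] 0.77 [ 0.2626 -0.2304  0.1975]
tab side [327.9 260.6] 0.69 [ 0.294  -0.2977  0.1975]
```

View pics/c3.png

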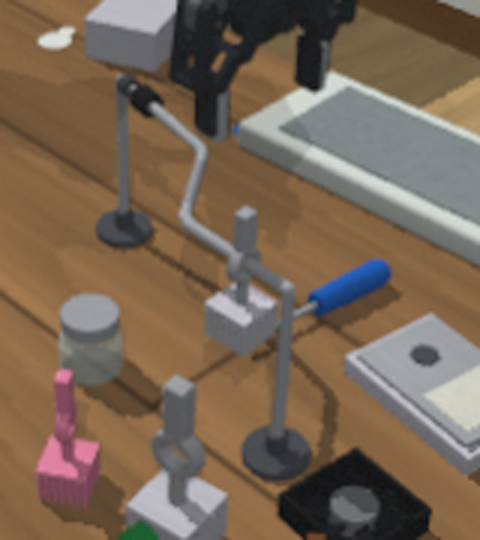

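Emit:
{"op": "move_arm", "data": {"moves": [[70,0,13,7,0],[50,0,26,14,0],[50,0,26,14,0],[50,0,26,14,0]]}}

```text
t: 2.07
tcp_pos: [0.4674, -0.1926, 0.2799]
ee_rot: [-2.155, 1.571, -2.182]
force: [0.3, 1.4, -0.2]
width: 0.0428
```

```bash
python3 - <<'E'
from h import *
show(); print(goal(.468,-.190,.2025,1.551))
s=snapshot("side"); print([proj(s,[.468,-.19,z]).round() for z in(.2145,.18)])
b=cv2.resize(s["image"][150:240,310:400],(540,540),interpolation=cv2.INTER_CUBIC); cv2.imwrite("pics/c4.png",b[:,:,::-1])
E
```

```text
tcp [ 0.4674 -0.1926  0.2799] F [ 0.26  1.4  -0.24] T [-0.042  0.019  0.011] w 0.0428 t 2.07 q6 -0.48
(array([77.43,  2.65,  0.55]), np.float64(-0.37))
[array([352., 190.]), array([351., 203.])]
```

View pics/c4.png

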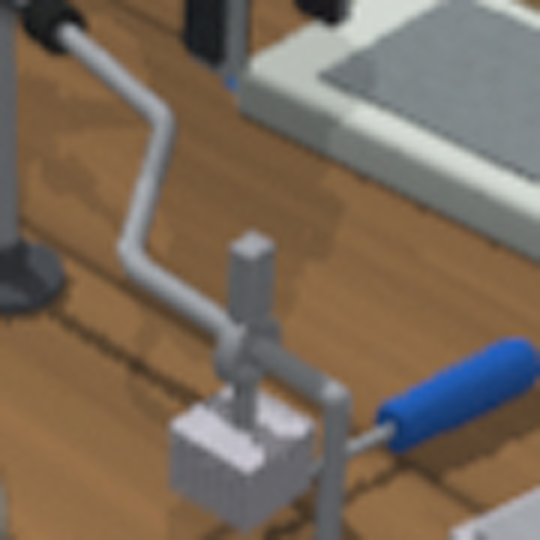

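The crops show the small grey hanger on the rod. Its tab top is at crop (252,243), and my estimate projects to (252,240), so I descend and grip.

Emit:
{"op": "move_arm", "data": {"moves": [[50,25,3,0,0],[50,50,3,0,0],[50,68,3,0,0],[50,77,3,0,0],[50,77,3,0,0],[30,77,3,0,0],[20,77,3,0,0],[10,77,3,0,0],[0,77,3,0,0],[0,77,3,0,0]]}}

```text
t: 2.95
tcp_pos: [0.468, -0.1888, 0.2036]
ee_rot: [-0.469, 1.57, -0.494]
force: [0.4, -0.0, 0.2]
width: -0.0002
```

Emit:
{"op": "move_arm", "data": {"moves": [[0,0,0,0,0],[0,0,0,0,0],[0,0,0,0,0]]}}

```text
t: 3.2
tcp_pos: [0.4678, -0.1887, 0.2031]
ee_rot: [-0.453, 1.571, -0.478]
force: [0.3, -0.5, 0.5]
width: -0.0003
```

```bash
python3 - <<'E'
from h import *
for i in range(5): 
    snapshot("top"); show()
print(goal(.468,-.190,.2025,1.551))
E
```

```text
tcp [ 0.4678 -0.1887  0.203 ] F [ 1.4   0.81 -0.64] T [-0.056 -0.086 -0.023] w 0.0 t 3.25 q6 -0.48
tcp [ 0.4677 -0.1887  0.203 ] F [-0.11 -0.09 -0.43] T [ 0.021 -0.009  0.014] w 0.0003 t 3.3 q6 -0.48
tcp [ 0.4678 -0.1887  0.203 ] F [ 0.13  0.42 -0.28] T [-0.02  -0.008 -0.029] w 0.0005 t 3.35 q6 -0.48
tcp [ 0.4678 -0.1887  0.203 ] F [ 0.69  0.32 -0.04] T [-0.015 -0.078  0.034] w 0.0 t 3.4 q6 -0.48
tcp [ 0.4677 -0.1887  0.203 ] F [-0.37 -0.44 -0.54] T [-0.016 -0.009  0.069] w 0.0004 t 3.45 q6 -0.48
(array([ 0.46, -1.32,  0.29]), np.float64(-0.29))
```

The fingers shut fully, so I missed the tab. Looking.

```bash
python3 - <<'E'
from h import *
s=snapshot("side"); b=cv2.resize(s["image"][150:240,310:400],(540,540),interpolation=cv2.INTER_CUBIC)
t=snapshot("top"); a=cv2.resize(t["image"][150:240,320:410],(540,540),interpolation=cv2.INTER_CUBIC)
cv2.imwrite("pics/c5.png",cv2.resize(np.hstack([b,a])[:,:,::-1],(800,400)))
E
```

```text
(no output)
```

View pics/c5.png

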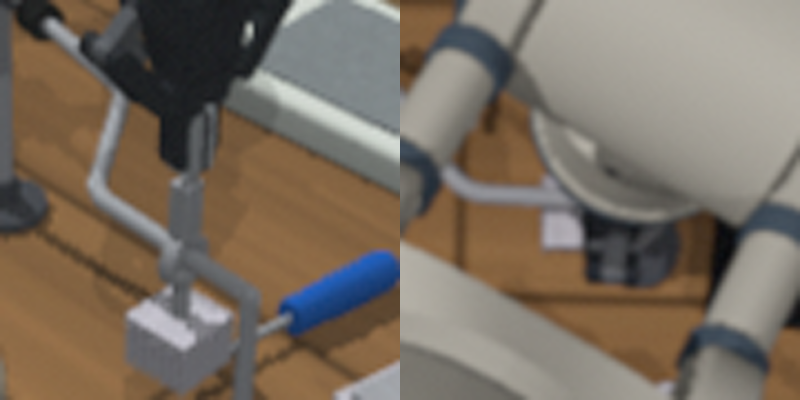

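```bash
python3 - <<'E'
from h import *
np.set_printoptions(precision=3,suppress=True)
s=snapshot("side"); 
for px in((352,186),(350,184),(353,184),(349,180),(356,181),(351,195),(352,191),(350,207)): print(px,at_d(s,px),s["image"][px[1],px[0]])
for z in(.186,.2,.2145): print(proj(s,[.468,-.189,z]))
show()
o=[]
for v in range(150,215):
    for u in range(330,375):
        P=at_d(s,(u,v))
        if .16<P[2]<.25 and .42<P[0]<.56 and -.26<P[1]<-.12: o.append([u,v,*P,int(s["image"][v,u].mean())])
o=np.array(o)
for v in range(165,206,2):
    r=o[o[:,1]==v]
    if len(r): print(v,[(int(a[0]),round(a[2],3),round(a[3],3),round(a[4],3),int(a[5])) for a in r[::2]][:9])
E
```

```text
(352, 186) [ 0.462 -0.195  0.231] [60 62 65]
(350, 184) [ 0.454 -0.196  0.241] [29 31 34]
(353, 184) [ 0.46  -0.199  0.239] [88 92 94]
(349, 180) [ 0.454 -0.193  0.249] [30 31 36]
(356, 181) [ 0.466 -0.202  0.245] [58 61 63]
(351, 195) [ 0.463 -0.193  0.206] [89 91 94]
(352, 191) [ 0.467 -0.192  0.214] [ 99 100 103]
(350, 207) [ 0.458 -0.196  0.177] [ 98 100 103]
[351.037 200.623]
[351.304 195.479]
[351.586 190.057]
tcp [ 0.468 -0.189  0.203] F [-0.65 -0.37 -0.42] T [ 0.033 -0.021 -0.032] w 0.0001 t 3.6 q6 -0.48
177 [(359, np.float64(0.482), np.float64(-0.195), np.float64(0.245), 64)]
179 [(346, np.float64(0.455), np.float64(-0.183), np.float64(0.246), 26), (348, np.float64(0.456), np.float64(-0.188), np.float64(0.248), 29), (357, np.float64(0.469), np.float64(-0.202), np.float64(0.249), 78), (359, np.float64(0.481), np.float64(-0.197), np.float64(0.241), 70)]
181 [(346, np.float64(0.453), np.float64(-0.186), np.float64(0.244), 29), (348, np.float64(0.457), np.float64(-0.188), np.float64(0.243), 33), (350, np.float64(0.455), np.float64(-0.195), np.float64(0.247), 32), (352, np.float6
[... 5070 characters left out ...]
4), (348, np.float64(0.462), np.float64(-0.186), np.float64(0.181), 123), (350, np.float64(0.461), np.float64(-0.193), np.float64(0.185), 92), (352, np.float64(0.463), np.float64(-0.197), np.float64(0.186), 90), (354, np.float64(0.471), np.float64(-0.195), np.float64(0.181), 94)]
205 [(345, np.float64(0.464), np.float64(-0.175), np.float64(0.168), 88), (347, np.float64(0.465), np.float64(-0.181), np.float64(0.171), 140), (349, np.float64(0.461), np.float64(-0.19), np.float64(0.178), 147), (351, np.float64(0.461), np.float64(-0.196), np.float64(0.181), 93), (353, np.float64(0.469), np.float64(-0.194), np.float64(0.176), 87), (355, np.float64(0.477), np.float64(-0.194), np.float64(0.172), 86)]
```

The closed fingertips show at z≈0.221, directly above the tab top (0.2145). That is about 35 mm higher than the reported TCP implies, although x and y agree. I'll open, go down part of the way and look again.

Emit:
{"op": "move_arm", "data": {"moves": [[45,0,0,0,0],[45,0,0,0,0],[45,0,0,0,0],[45,0,0,0,0],[45,8,-1,0,0],[45,16,-1,0,0],[45,20,-1,0,0],[45,20,-1,0,0]]}}

```text
t: 4.27
tcp_pos: [0.467, -0.1893, 0.1816]
ee_rot: [2.664, 1.569, 2.639]
force: [-0.5, 0.1, -0.0]
width: 0.0383
```

```bash
python3 - <<'E'
from h import *
show()
s=snapshot("side"); b=cv2.resize(s["image"][150:220,310:400],(810,630)[:2],interpolation=cv2.INTER_CUBIC)
cv2.imwrite("pics/c6.png",cv2.resize(b,(720,560))[:,:,::-1])
for v in range(176,212,2): print(v,[(u,*at_d(s,(u,v)).round(3).tolist()) for u in range(330,372) if s["image"][v,u].mean()<60 and .17<at_d(s,(u,v))[2]<.25][::3])
E
```

```text
tcp [ 0.467  -0.1893  0.1816] F [-0.48  0.15 -0.03] T [-0.021 -0.043  0.015] w 0.0383 t 4.27 q6 -0.48
176 [(356, 0.486, -0.183, 0.24), (359, 0.49, -0.188, 0.241), (362, 0.486, -0.2, 0.248), (365, 0.492, -0.203, 0.247)]
178 [(355, 0.487, -0.18, 0.232), (358, 0.485, -0.19, 0.239), (361, 0.487, -0.197, 0.241)]
180 [(355, 0.487, -0.18, 0.227), (358, 0.488, -0.188, 0.231), (361, 0.486, -0.198, 0.237)]
182 [(355, 0.485, -0.183, 0.225), (358, 0.485, -0.191, 0.228), (361, 0.487, -0.198, 0.231)]
184 [(344, 0.436, -0.196, 0.249), (356, 0.486, -0.185, 0.22), (359, 0.487, -0.192, 0.223)]
186 [(343, 0.433, -0.196, 0.246), (346, 0.435, -0.203, 0.248), (355, 0.488, -0.18, 0.211), (358, 0.486, -0.191, 0.218), (361, 0.487, -0.199, 0.221)]
188 [(341, 0.422, -0.202, 0.249), (344, 0.436, -0.196, 0.239), (356, 0.487, -0.185, 0.209), (359, 0.487, -0.193, 0.213)]
190 [(339, 0.435, -0.183, 0.228), (342, 0.435, -0.192, 0.233), (345, 0.437, -0.199, 0.235), (358, 0.486, -0.191, 0.207), (361, 0.485, -0.201, 0.213)]
192 [(339, 0.434, -0.184, 0.223), (342, 0.433, -0.194, 0.229), (345, 0.438, -0.198, 0.229), (361, 0.487, -0.2, 0.206)]
194 [(339, 0.435, -0.184, 0.218), (342, 0.435, -0.192, 0.222)]
196 [(339, 0.434, -0.185, 0.213), (342, 0.434, -0.194, 0.218), (345, 0.439, -0.198, 0.218)]
198 [(342, 0.432, -0.196, 0.215)]
200 []
202 []
204 []
206 []
208 []
210 []
```

View pics/c6.png

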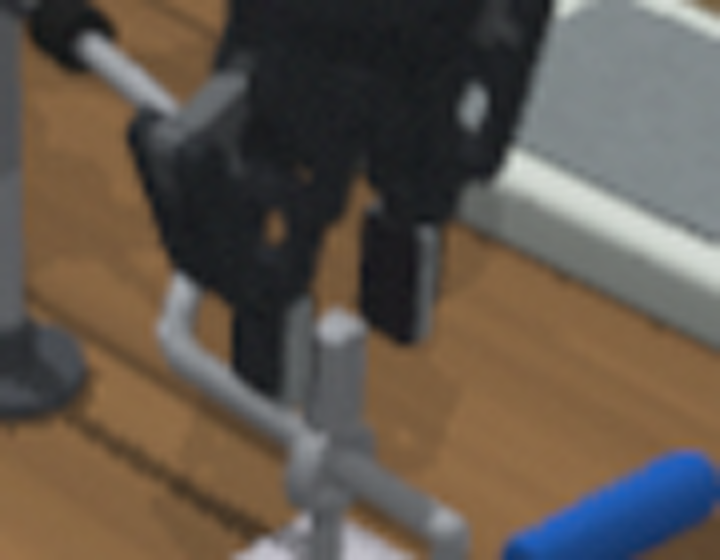

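The fingers straddle the tab with both tips at z≈0.207, which confirms the offset. I go down 16 mm more and close.

Emit:
{"op": "move_arm", "data": {"moves": [[45,6,0,0,0],[45,12,0,0,0],[45,16,0,0,0],[45,16,0,0,0],[25,16,0,0,0],[10,16,0,0,0],[5,16,0,0,0],[5,16,0,0,0],[5,16,0,0,0],[5,16,0,0,0]]}}

```text
t: 5.15
tcp_pos: [0.468, -0.1898, 0.1672]
ee_rot: [-0.399, 1.57, -0.424]
force: [0.9, 0.5, 3.1]
width: 0.0128
```

```bash
python3 - <<'E'
from h import *
F=[];T=[]
for i in range(4): snapshot("side"); g=get_state(); F.append(g["force"]);T.append(g["torque"])
show(); print("meanF",np.mean(F,0).round(2),"T",np.mean(T,0).round(3))
s=snapshot("side");b=cv2.resize(s["image"][160:230,310:400],(720,560),interpolation=cv2.INTER_CUBIC)
cv2.imwrite("pics/c7.png",b[:,:,::-1])
E
```

```text
tcp [ 0.468  -0.1898  0.1672] F [ 2.34 -0.44  4.03] T [-0.02  -0.355 -0.04 ] w 0.0131 t 5.35 q6 -0.48
meanF [ 1.27 -0.15  3.35] T [ 0.033 -0.285 -0.039]
```

View pics/c7.png

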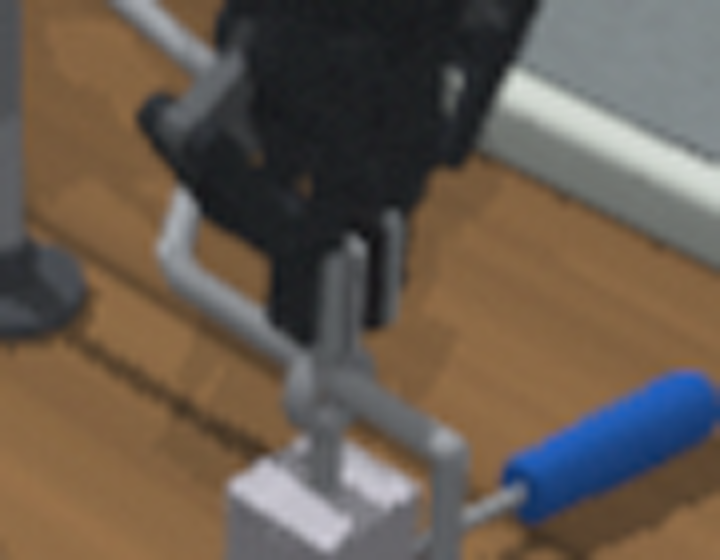

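Gripped, opening 13 mm. The closing pads press the ring slightly down on the rod (+3.4 N). I lift 3.5 mm to centre it.

Emit:
{"op": "move_arm", "data": {"moves": [[5,-1,0,0,0],[5,-2,0,0,0],[5,-3.5,0,0,0],[5,-3.5,0,0,0],[5,-3.5,0,0,0]]}}

```text
t: 5.82
tcp_pos: [0.4676, -0.1896, 0.1704]
ee_rot: [2.753, 1.571, 2.728]
force: [0.1, -0.7, -2.2]
width: 0.0128
```

```bash
cat >> h.py <<'E'
def favg(n=5):
    F=[];T=[]
    for i in range(n): snapshot("top"); g=get_state(); F.append(g["force"]);T.append(g["torque"])
    show(); F=np.mean(F,0); R=tool()[1]; print("meanF",F.round(2),"T",np.mean(T,0).round(3),"tool F",(R.T@F).round(2))
E
python3 -c "
from h import *
favg()"
```

```text
tcp [ 0.4676 -0.1897  0.1704] F [ 0.67 -0.18 -1.77] T [ 0.013 -0.004  0.034] w 0.0129 t 6.07 q6 -0.48
meanF [-0.05 -0.   -2.67] T [-0.007  0.013  0.   ] tool F [ 2.67 -0.   -0.05]
```

```bash
cat >> h.py <<'E'
from rail import path
def plan(ss,off=(0,0),z=.1707):
    p=np.load("fit.npy"); 
    for s in ss:
        P,h=path(s,p); d,a=goal(P[0]+off[0],P[1]+off[1],z,h); print(round(s,4),[5,*d.round(1).tolist(),round(float(a),1)])
E
python3 -c "
from h import *
P=np.load('fit.npy');print(path(.0445,P))
plan(np.linspace(.0475,.0745,10))"
```

```text
(array([ 0.46881753, -0.18960565]), np.float64(1.550672426532581))
0.0475 [5, -0.3, 3.1, 1.2, -0.3]
0.0505 [5, -0.3, 6.1, 1.1, -0.3]
0.0535 [5, -0.3, 9.1, 1.1, -0.3]
0.0565 [5, -0.3, 12.1, 1.1, -0.3]
0.0595 [5, -0.3, 15.1, 1.1, -0.3]
0.0625 [5, -0.3, 18.1, 1.1, -0.3]
0.0655 [5, -0.3, 21.1, 1.1, -0.3]
0.0685 [5, -0.3, 24.1, 1.1, -0.3]
0.0715 [5, -0.3, 27.1, 1.0, -0.3]
0.0745 [5, -0.3, 30.1, 1.0, -0.3]
```

Emit:
{"op": "move_arm", "data": {"moves": [[5,-0.3,3,0.6,0],[5,-0.3,6,0.6,0],[5,-0.3,9,0.6,0],[5,-0.3,12,0.6,0],[5,-0.3,15,0.6,0],[5,-0.3,19,0.6,0],[5,-0.3,23,0.6,0],[5,-0.3,27,0.6,0],[5,-0.3,30,0.6,0],[5,-0.3,30,0.6,0]]}}

```text
t: 6.9
tcp_pos: [0.469, -0.159, 0.1708]
ee_rot: [2.181, 1.571, 2.157]
force: [-0.5, -0.3, -2.3]
width: 0.0128
```

Emit:
{"op": "move_arm", "data": {"moves": [[5,0,0,1,0],[5,0,0,2,0],[5,0,0,2.5,0],[5,0,0,2.5,0],[5,0,0,2.5,0]]}}

```text
t: 7.32
tcp_pos: [0.4716, -0.1599, 0.1707]
ee_rot: [2.848, 1.571, 2.823]
force: [-0.2, -1.2, -2.6]
width: 0.0129
```

```bash
python3 -c "
from h import *
favg(3)"
```

```text
tcp [ 0.4715 -0.1599  0.1708] F [-0.13 -0.4  -2.67] T [-0.018  0.021  0.032] w 0.0128 t 7.47 q6 -0.42
meanF [ 0.16 -0.14 -2.36] T [-0.007  0.036  0.018] tool F [ 2.36 -0.13  0.16]
```

Emit:
{"op": "move_arm", "data": {"moves": [[5,0,0,-2,0],[5,0,0,-4,0],[5,0,0,-5,0],[5,0,0,-5,0],[5,0,0,-5,0]]}}

```text
t: 7.88
tcp_pos: [0.4665, -0.1597, 0.1708]
ee_rot: [-0.041, 1.571, -0.066]
force: [0.2, -0.0, -2.8]
width: 0.0129
```

```bash
python3 -c "
from h import *
favg(3)"
```

```text
tcp [ 0.4666 -0.1597  0.1708] F [ 0.59 -0.13 -1.59] T [ 0.005  0.018 -0.021] w 0.0129 t 8.03 q6 -0.43
meanF [-0.35 -0.26 -1.85] T [-0.003  0.003 -0.039] tool F [ 1.85 -0.27 -0.34]
```

Free across x = 0.4666 to 0.4715, and the fitted axis is at 0.4694, so the fit holds in the robot's frame.

```bash
python3 -c "
from h import *
plan([.0775,.081,.0845,.088,.0915,.095,.0985,.101,.1035,.106])
print();plan([.1085,.111,.1135,.116,.1185,.121,.1235,.1265,.1295,.1325])"
```

```text
0.0775 [5, 0.1, 3.1, 2.8, -0.3]
0.081 [5, 0.1, 6.6, 2.8, -0.3]
0.0845 [5, 0.1, 10.1, 2.8, -0.3]
0.088 [5, 0.1, 13.6, 2.7, -0.3]
0.0915 [5, 0.1, 17.1, 2.7, -0.3]
0.095 [5, 0.1, 20.6, 2.7, -0.3]
0.0985 [5, 0.1, 24.1, 2.7, -0.3]
0.101 [5, 0.1, 26.6, 2.7, 2.0]
0.1035 [5, 0.1, 29.1, 2.9, 7.8]
0.106 [5, 0.1, 31.6, 3.4, 13.5]

0.1085 [5, 0.1, 34.0, 4.1, 19.2]
0.111 [5, 0.1, 36.3, 5.0, 24.9]
0.1135 [5, 0.1, 38.5, 6.2, 30.7]
0.116 [5, 0.1, 40.6, 7.6, 36.4]
0.1185 [5, 0.1, 42.5, 9.1, 42.1]
0.121 [5, 0.1, 44.3, 10.9, 47.9]
0.1235 [5, 0.1, 45.9, 12.8, 52.0]
0.1265 [5, 0.1, 47.7, 15.2, 52.0]
0.1295 [5, 0.1, 49.6, 17.6, 52.0]
0.1325 [5, 0.1, 51.4, 19.9, 52.0]
```

Emit:
{"op": "move_arm", "data": {"moves": [[5,0,3,2,0],[5,0,6.6,2.8,0],[5,0,10.1,2.8,0],[5,0,13.6,2.7,0],[5,0,17.1,2.7,0],[5,0,20.6,2.7,0],[5,0,24.1,2.7,0],[5,0,26.6,2.7,2],[5,0,29.1,2.9,7.5],[5,0,31.6,3.4,13.5]]}}

```text
t: 8.87
tcp_pos: [0.4707, -0.1277, 0.1708]
ee_rot: [2.841, 1.571, 2.576]
force: [0.1, 0.3, -1.9]
width: 0.0128
```

```bash
python3 -c "
from h import *
favg(2)
plan([.1085,.111,.1135,.116,.1185,.121,.1235,.1265,.1295,.1325])"
```

```text
tcp [ 0.4708 -0.1277  0.1708] F [-0.14  0.47 -2.37] T [ 0.001  0.023 -0.004] w 0.0131 t 8.97 q6 -0.12
meanF [-0.2   0.77 -2.49] T [ 0.003 -0.003 -0.005] tool F [ 2.49  0.69 -0.39]
0.1085 [5, 0.1, 2.0, 0.2, 5.6]
0.111 [5, 0.1, 4.5, 0.6, 11.3]
0.1135 [5, 0.1, 6.9, 1.2, 17.0]
0.116 [5, 0.1, 9.2, 2.1, 22.8]
0.1185 [5, 0.1, 11.5, 3.2, 28.5]
0.121 [5, 0.1, 13.6, 4.5, 34.2]
0.1235 [5, 0.1, 15.6, 6.0, 38.4]
0.1265 [5, 0.1, 18.0, 7.8, 38.4]
0.1295 [5, 0.1, 20.3, 9.7, 38.4]
0.1325 [5, 0.1, 22.7, 11.6, 38.4]
```

Emit:
{"op": "move_arm", "data": {"moves": [[5,0,2,0.2,5.6],[5,0,4.5,0.6,11.3],[5,0,6.9,1.2,17],[5,0,9.2,2.1,22.8],[5,0,11.5,3.2,28.5],[5,0,13.6,4.5,34.2],[5,0,15.6,6,38.4],[5,0,18,7.8,38.4],[5,0,20.3,9.7,38.4],[5,0,20.3,9.7,38.4]]}}

```text
t: 9.8
tcp_pos: [0.4858, -0.1108, 0.1708]
ee_rot: [0.745, 1.57, -0.181]
force: [0.4, 0.0, -2.5]
width: 0.0128
```

```bash
python3 -c "
from h import *
favg(3)
plan(np.linspace(.1325,.1595,10))"
```

```text
tcp [ 0.4853 -0.111   0.1707] F [-0.33 -1.09 -2.49] T [-0.002 -0.039 -0.014] w 0.0128 t 9.95 q6 0.58
meanF [-0.06 -0.5  -2.56] T [-0.01  -0.005  0.018] tool F [ 2.56 -0.35  0.36]
0.1325 [5, 0.0, 3.4, -0.3, 0.2]
0.1355 [5, 0.0, 6.4, -0.3, 0.2]
0.1385 [5, 0.0, 9.4, -0.3, 0.2]
0.1415 [5, 0.0, 12.4, -0.2, 0.2]
0.1445 [5, 0.0, 15.3, -0.2, 0.2]
0.1475 [5, 0.0, 18.3, -0.2, 0.2]
0.1505 [5, 0.0, 21.3, -0.2, 0.2]
0.1535 [5, 0.0, 24.3, -0.2, 0.2]
0.1565 [5, 0.0, 27.3, -0.2, 0.2]
0.1595 [5, 0.0, 30.3, -0.2, 0.2]
```

Round the first bend with no contact force. I go along the middle straight.

Emit:
{"op": "move_arm", "data": {"moves": [[5,0,3,-0.2,0],[5,0,6,-0.2,0],[5,0,9,-0.2,0],[5,0,12,-0.2,0],[5,0,15,-0.2,0],[5,0,18,-0.2,0],[5,0,21,-0.2,0],[5,0,24,-0.2,0],[5,0,27,-0.2,0],[5,0,30,-0.2,0]]}}

```text
t: 10.78
tcp_pos: [0.5095, -0.0927, 0.1708]
ee_rot: [-2.151, 1.571, -3.082]
force: [0.4, 0.3, -2.7]
width: 0.0128
```

```bash
python3 -c "
from h import *
favg(3)
plan(np.linspace(.1625,.1895,10))"
```

```text
tcp [ 0.5094 -0.0928  0.1708] F [ 0.06  0.59 -2.23] T [ 0.02  -0.025 -0.009] w 0.0125 t 10.93 q6 0.63
meanF [ 0.34  0.22 -2.16] T [ 0.006  0.011 -0.015] tool F [2.16 0.41 0.03]
0.1625 [5, 0.1, 3.1, -0.0, 0.1]
0.1655 [5, 0.1, 6.1, -0.0, 0.1]
0.1685 [5, 0.1, 9.1, -0.0, 0.1]
0.1715 [5, 0.1, 12.1, -0.0, 0.1]
0.1745 [5, 0.1, 15.1, -0.0, 0.1]
0.1775 [5, 0.1, 18.1, -0.0, 0.1]
0.1805 [5, 0.1, 21.1, -0.0, 0.1]
0.1835 [5, 0.1, 24.1, -0.0, 0.1]
0.1865 [5, 0.1, 27.1, 0.0, 0.1]
0.1895 [5, 0.1, 30.1, 0.0, 0.1]
```

Emit:
{"op": "move_arm", "data": {"moves": [[5,0,3,0,0],[5,0,6,0,0],[5,0,9,0,0],[5,0,12,0,0],[5,0,15,0,0],[5,0,18,0,0],[5,0,21,0,0],[5,0,24,0,0],[5,0,27,0,0],[5,0,30,0,0]]}}

```text
t: 11.77
tcp_pos: [0.5336, -0.0748, 0.1708]
ee_rot: [2.851, 1.571, 1.921]
force: [0.4, -0.5, -2.6]
width: 0.0131
```

Emit:
{"op": "move_arm", "data": {"moves": [[5,0,0,1,0],[5,0,0,2,0],[5,0,0,2,0],[5,0,0,2,0]]}}

```text
t: 12.1
tcp_pos: [0.5345, -0.0768, 0.1708]
ee_rot: [-2.036, 1.571, -2.967]
force: [-0.7, 0.6, -2.3]
width: 0.0128
```

```bash
python3 -c "
from h import *
favg(3)"
```

```text
tcp [ 0.5345 -0.0767  0.1708] F [ 0.07 -0.79 -2.95] T [-0.024  0.038 -0.022] w 0.0128 t 12.25 q6 0.68
meanF [-0.15 -0.66 -2.76] T [ 0.032  0.013 -0.02 ] tool F [ 2.76 -0.52  0.44]
```

Emit:
{"op": "move_arm", "data": {"moves": [[5,0,0,-1,0],[5,0,0,-2.5,0],[5,0,0,-4,0],[5,0,0,-4,0],[5,0,0,-4,0]]}}

```text
t: 12.67
tcp_pos: [0.5321, -0.0733, 0.1708]
ee_rot: [0.036, 1.571, -0.894]
force: [0.3, -0.2, -1.9]
width: 0.013
```

```bash
python3 -c "
from h import *
favg(3)
plan([.1925,.1955,.1985,.201,.2035,.206,.2085,.211,.2135,.216])"
```

```text
tcp [ 0.5322 -0.0734  0.1708] F [-0.07 -0.17 -2.5 ] T [0.028 0.025 0.027] w 0.0129 t 12.82 q6 0.68
meanF [ 0.01  0.18 -2.19] T [ 0.004  0.007 -0.006] tool F [ 2.19  0.12 -0.14]
0.1925 [5, 0.1, 3.3, 1.9, 0.1]
0.1955 [5, 0.1, 6.3, 1.9, 0.1]
0.1985 [5, 0.1, 9.3, 1.9, 0.1]
0.201 [5, 0.1, 11.8, 1.9, 0.1]
0.2035 [5, 0.1, 14.3, 1.9, -1.5]
0.206 [5, 0.1, 16.8, 1.7, -7.2]
0.2085 [5, 0.1, 19.2, 1.3, -12.9]
0.211 [5, 0.1, 21.6, 0.6, -18.7]
0.2135 [5, 0.1, 24.0, -0.3, -24.4]
0.216 [5, 0.1, 26.2, -1.4, -30.1]
```

Free ±2 mm either side here too. Now the second bend.

Emit:
{"op": "move_arm", "data": {"moves": [[5,0,3.3,1.5,0],[5,0,6.3,1.9,0],[5,0,9.3,1.9,0],[5,0,11.8,1.9,0],[5,0,14.3,1.9,-1.5],[5,0,16.8,1.7,-7.2],[5,0,19.2,1.3,-12.9],[5,0,21.6,0.6,-18.7],[5,0,24,-0.3,-24.4],[5,0,24,-0.3,-24.4]]}}

```text
t: 13.65
tcp_pos: [0.5516, -0.0584, 0.1707]
ee_rot: [1.278, 1.571, 0.78]
force: [-0.1, -0.2, -2.5]
width: 0.0132
```

```bash
python3 -c "
from h import *
favg(3)
plan([.216,.2185,.221,.2235,.2265,.2295,.2325,.2355,.2385,.2415])"
```

```text
tcp [ 0.5512 -0.0588  0.1707] F [ 0.55 -0.47 -1.64] T [-0.019 -0.016  0.031] w 0.0134 t 13.8 q6 0.29
meanF [ 0.03 -0.39 -2.44] T [-0.01  -0.004 -0.007] tool F [ 2.44 -0.33  0.21]
0.216 [5, 0.0, 2.4, -0.0, -5.9]
0.2185 [5, 0.0, 4.9, -0.4, -11.6]
0.221 [5, 0.0, 7.3, -1.0, -17.1]
0.2235 [5, 0.0, 9.7, -1.8, -17.1]
0.2265 [5, 0.0, 12.6, -2.6, -17.1]
0.2295 [5, 0.0, 15.5, -3.5, -17.1]
0.2325 [5, 0.0, 18.3, -4.4, -17.1]
0.2355 [5, 0.0, 21.2, -5.3, -17.1]
0.2385 [5, 0.0, 24.1, -6.2, -17.1]
0.2415 [5, 0.0, 26.9, -7.0, -17.1]
```

Emit:
{"op": "move_arm", "data": {"moves": [[5,0,2.4,0,-5.9],[5,0,4.9,-0.4,-11.6],[5,0,7.3,-1,-17],[5,0,9.7,-1.8,-17],[5,0,12.6,-2.6,-17],[5,0,15.5,-3.5,-17],[5,0,18.3,-4.4,-17],[5,0,21.2,-5.3,-17],[5,0,24.1,-6.2,-17],[5,0,24.1,-6.2,-17]]}}

```text
t: 14.63
tcp_pos: [0.5576, -0.0342, 0.1708]
ee_rot: [1.259, 1.571, 1.05]
force: [-0.6, 0.2, -3.2]
width: 0.0127
```

```bash
python3 -c "
from h import *
favg(3)
plan(np.arange(.2415,.297,.003))"
```

```text
tcp [ 0.5575 -0.0347  0.1708] F [ 0.2  -0.22 -2.63] T [ 0.025 -0.041  0.018] w 0.0126 t 14.78 q6 0.04
meanF [-0.05 -0.35 -2.87] T [-0.014 -0.019 -0.017] tool F [ 2.87 -0.36  0.03]
0.2415 [5, 0.1, 3.0, 0.1, 0.1]
0.2445 [5, 0.1, 6.0, 0.1, 0.1]
0.2475 [5, 0.1, 9.0, 0.1, 0.1]
0.2505 [5, 0.1, 12.0, 0.1, 0.1]
0.2535 [5, 0.1, 15.0, 0.1, 0.1]
0.2565 [5, 0.1, 18.0, 0.1, 0.1]
0.2595 [5, 0.1, 21.0, 0.1, 0.1]
0.2625 [5, 0.1, 24.0, 0.1, 0.1]
0.2655 [5, 0.1, 27.0, 0.1, 0.1]
0.2685 [5, 0.1, 30.0, 0.1, 0.1]
0.2715 [5, 0.1, 33.0, 0.1, 0.1]
0.2745 [5, 0.1, 36.0, 0.1, 0.1]
0.2775 [5, 0.1, 39.0, 0.1, 0.1]
0.2805 [5, 0.1, 42.0, 0.1, 0.1]
0.2835 [5, 0.1, 45.0, 0.1, 0.1]
0.2865 [5, 0.1, 48.0, 0.1, 0.1]
0.2895 [5, 0.1, 51.0, 0.1, 0.1]
0.2925 [5, 0.1, 54.0, 0.1, 0.1]
0.2955 [5, 0.1, 57.0, 0.2, 0.1]
```

Emit:
{"op": "move_arm", "data": {"moves": [[5,0,3,0,0],[5,0,6,0,0],[5,0,9,0,0],[5,0,12,0,0],[5,0,15,0,0],[5,0,18,0,0],[5,0,21,0,0],[5,0,24,0,0],[5,0,27,0,0],[5,0,30,0,0]]}}

```text
t: 15.62
tcp_pos: [0.5637, -0.0051, 0.1708]
ee_rot: [-2.594, 1.571, -2.802]
force: [-0.3, 0.3, -2.3]
width: 0.0128
```

Emit:
{"op": "move_arm", "data": {"moves": [[5,0,0,1,0],[5,0,0,2,0],[5,0,0,2,0],[5,0,0,2,0]]}}

```text
t: 15.95
tcp_pos: [0.5657, -0.006, 0.1707]
ee_rot: [-2.765, 1.571, -2.974]
force: [-0.5, 0.4, -2.1]
width: 0.0131
```

```bash
python3 -c "
from h import *
favg(3)"
```

```text
tcp [ 0.5656 -0.0059  0.1708] F [-0.3   0.74 -2.54] T [-0.043  0.009 -0.051] w 0.0126 t 16.1 q6 0.09
meanF [-0.28  0.   -2.22] T [-0.006 -0.021 -0.013] tool F [ 2.22 -0.06 -0.28]
```

Emit:
{"op": "move_arm", "data": {"moves": [[5,0,0,-1,0],[5,0,0,-2.5,0],[5,0,0,-4,0],[5,0,0,-4,0],[5,0,0,-4,0]]}}

```text
t: 16.52
tcp_pos: [0.5616, -0.0049, 0.1708]
ee_rot: [2.761, 1.571, 2.553]
force: [-1.2, 0.1, -1.7]
width: 0.0128
```

```bash
python3 -c "
from h import *
favg(3)
plan([.2685,.276,.286])"
```

```text
tcp [ 0.5618 -0.005   0.1708] F [ 0.44  0.55 -1.71] T [-0.021  0.004  0.005] w 0.013 t 16.67 q6 0.09
meanF [-0.08  0.33 -2.62] T [ 0.02  -0.004 -0.009] tool F [ 2.62  0.3  -0.14]
0.2685 [5, 0.1, -0.0, 2.1, 0.1]
0.276 [5, 0.1, 7.5, 2.1, 0.1]
0.286 [5, 0.1, 17.5, 2.1, 0.1]
```

Emit:
{"op": "move_arm", "data": {"moves": [[5,0,2,1,0],[5,0,5,2,0],[5,0,8,2,0],[5,0,10,2,0],[5,0,12,2,0],[5,0,13,2,0],[5,0,14,2,0],[5,0,14,2,0],[5,0,14,2,0]]}}

```text
t: 17.42
tcp_pos: [0.5666, 0.0083, 0.1708]
ee_rot: [-0.409, 1.571, -0.618]
force: [-0.2, -0.8, -2.3]
width: 0.0126
```

```bash
python3 -c "
from h import *
favg(4)"
```

```text
tcp [0.5665 0.0082 0.1708] F [ 0.12 -0.45 -1.69] T [ 0.009 -0.006  0.007] w 0.0127 t 17.62 q6 0.12
meanF [ 0.27  0.13 -2.02] T [ 0.007 -0.007 -0.012] tool F [2.02 0.18 0.24]
```

Emit:
{"op": "move_arm", "data": {"moves": [[5,0,0.5,0,0],[5,0,1,0,0],[5,0,1.5,0,0],[5,0,2,0,0],[5,0,2.5,0,0],[5,0,3,0,0],[5,0,3,0,0],[5,0,3,0,0]]}}

```text
t: 18.28
tcp_pos: [0.5672, 0.0113, 0.1708]
ee_rot: [3.043, 1.571, 2.835]
force: [0.4, -0.2, -2.9]
width: 0.0127
```

```bash
python3 -c "
from h import *
favg(4)"
```

```text
tcp [0.5672 0.0112 0.1708] F [ 1.13 -0.02 -2.32] T [-0.033 -0.003 -0.008] w 0.0131 t 18.48 q6 0.12
meanF [ 0.51 -0.07 -2.57] T [-0.003 -0.002 -0.009] tool F [2.57 0.03 0.51]
```

Emit:
{"op": "move_arm", "data": {"moves": [[5,0,0.5,0,0],[5,0,1,0,0],[5,0,1.5,0,0],[5,0,2,0,0],[5,0,2,0,0]]}}

```text
t: 18.9
tcp_pos: [0.5676, 0.0131, 0.1708]
ee_rot: [-1.724, 1.57, -1.932]
force: [-0.6, -3.6, -2.8]
width: 0.0127
```

```bash
python3 -c "
from h import *
favg(4);plan([.286])"
```

```text
tcp [0.5676 0.0131 0.1708] F [-1.08 -4.2  -1.58] T [-0.825  0.168 -0.046] w 0.0132 t 19.1 q6 0.13
meanF [-0.68 -3.99 -1.91] T [-0.779  0.154 -0.039] tool F [ 1.91 -4.04  0.16]
0.286 [5, 0.1, -1.4, 0.1, 0.1]
```

Contact with the bumper (4 N) between y=0.0112 and 0.0131. I push on slowly.

Emit:
{"op": "move_arm", "data": {"moves": [[5,0,0.6,0,0],[5,0,1.2,0,0],[5,0,1.8,0,0],[5,0,2.4,0,0],[5,0,3,0,0],[5,0,3.6,0,0],[5,0,4.2,0,0],[5,0,4.8,0,0],[5,0,5.4,0,0],[5,0,6,0,0]]}}

```text
t: 19.93
tcp_pos: [0.5689, 0.0191, 0.1708]
ee_rot: [-0.01, 1.571, -0.218]
force: [-0.1, -3.8, -3.2]
width: 0.013
```

```bash
python3 -c "
from h import *
favg(3)"
```

```text
tcp [0.5689 0.0192 0.1708] F [-0.31 -3.45 -1.92] T [-0.613  0.049 -0.025] w 0.0129 t 20.08 q6 0.14
meanF [-0.08 -3.81 -2.19] T [-0.682  0.063 -0.055] tool F [ 2.19 -3.75  0.71]
```

Emit:
{"op": "move_arm", "data": {"moves": [[5,0,0.4,0,0],[5,0,0.8,0,0],[5,0,1.2,0,0],[5,0,1.5,0,0],[5,0,1.5,0,0]]}}

```text
t: 20.5
tcp_pos: [0.5692, 0.0206, 0.1708]
ee_rot: [0.525, 1.571, 0.317]
force: [-0.0, -4.2, -2.2]
width: 0.0128
```

```bash
python3 -c "
from h import *
favg(3)"
```

```text
tcp [0.5692 0.0206 0.1708] F [-0.73 -2.63 -2.3 ] T [-0.65   0.002 -0.001] w 0.0125 t 20.65 q6 0.14
meanF [-0.45 -3.11 -2.55] T [-0.699  0.009 -0.062] tool F [ 2.55 -3.13  0.2 ]
```

Emit:
{"op": "move_arm", "data": {"moves": [[5,0,0.3,0,0],[5,0,0.6,0,0],[5,0,0.6,0,0],[5,0,0.6,0,0]]}}

```text
t: 20.98
tcp_pos: [0.5693, 0.0211, 0.1708]
ee_rot: [0.735, 1.571, 0.527]
force: [-0.5, -3.7, -2.3]
width: 0.0129
```

```bash
python3 -c "
from h import *
favg(3)"
```

```text
tcp [0.5693 0.0211 0.1708] F [ 0.39 -3.68 -2.35] T [-0.749 -0.029 -0.012] w 0.0128 t 21.13 q6 0.14
meanF [-0.11 -4.11 -2.43] T [-0.72  -0.035 -0.018] tool F [ 2.43 -4.04  0.75]
```

Emit:
{"op": "move_arm", "data": {"moves": [[5,0,0.3,0,0],[5,0,0.6,0,0],[5,0,0.6,0,0],[5,0,0.6,0,0]]}}

```text
t: 21.47
tcp_pos: [0.5694, 0.0217, 0.1708]
ee_rot: [1.076, 1.571, 0.868]
force: [0.5, -4.7, -2.3]
width: 0.0127
```

```bash
python3 -c "
from h import *
favg(3)"
```

```text
tcp [0.5694 0.0217 0.1708] F [ 0.51 -4.17 -2.26] T [-0.758 -0.042 -0.017] w 0.0131 t 21.62 q6 0.14
meanF [ 0.1  -4.03 -2.32] T [-0.756 -0.024 -0.052] tool F [ 2.32 -3.93  0.93]
```

Emit:
{"op": "move_arm", "data": {"moves": [[5,0,0.3,0,0],[5,0,0.5,0,0],[5,0,0.5,0,0],[5,0,0.5,0,0]]}}

```text
t: 21.95
tcp_pos: [0.5695, 0.022, 0.1708]
ee_rot: [-1.555, 1.571, -1.763]
force: [-0.6, -4.9, -2.8]
width: 0.0128
```

```bash
python3 -c "
from h import *
favg(3)"
```

```text
tcp [0.5695 0.022  0.1708] F [-0.77 -6.17 -2.3 ] T [-1.044  0.033 -0.035] w 0.0128 t 22.1 q6 0.14
meanF [-0.48 -5.13 -2.51] T [-1.011  0.015 -0.036] tool F [ 2.51 -5.12  0.59]
```

Emit:
{"op": "move_arm", "data": {"moves": [[5,0,0.3,0,0],[5,0,0.5,0,0],[5,0,0.5,0,0],[5,0,0.5,0,0]]}}

```text
t: 22.43
tcp_pos: [0.5695, 0.0222, 0.1708]
ee_rot: [-1.669, 1.57, -1.877]
force: [-0.0, -8.3, -2.7]
width: 0.0127
```

```bash
python3 -c "
from h import *
favg(3)"
```

```text
tcp [0.5695 0.0222 0.1708] F [-0.19 -7.54 -1.31] T [-1.495  0.094 -0.044] w 0.0126 t 22.58 q6 0.14
meanF [-0.78 -7.72 -1.61] T [-1.518  0.119 -0.061] tool F [ 1.62 -7.71  0.84]
```

The force rose to 7.7 N while the motion stalled after about 10 mm of travel, so the bumper is home. I back off a little and lower the ring onto the rod.

Emit:
{"op": "move_arm", "data": {"moves": [[5,0,-1,0,0],[5,0,-2,0,0],[5,0,-4,0,0],[5,0,-5,0,0],[5,1,-5,0,0],[5,2,-5,0,0],[5,2.7,-5,0,0],[5,2.7,-5,0,0],[5,2.7,-5,0,0]]}}

```text
t: 23.33
tcp_pos: [0.5685, 0.0179, 0.168]
ee_rot: [3.083, 1.571, 2.875]
force: [0.3, -0.6, -2.6]
width: 0.0127
```

```bash
python3 -c "
from h import *
favg(3)"
```

```text
tcp [0.5686 0.0178 0.1681] F [ 0.68 -0.17 -1.92] T [0.031 0.052 0.01 ] w 0.0131 t 23.48 q6 0.13
meanF [ 0.38 -0.03 -2.23] T [0.028 0.008 0.015] tool F [2.23 0.05 0.37]
```

Emit:
{"op": "move_arm", "data": {"moves": [[5,0.3,0,0,0],[5,0.6,0,0,0],[5,0.6,0,0,0],[5,0.6,0,0,0]]}}

```text
t: 23.82
tcp_pos: [0.5686, 0.0178, 0.1675]
ee_rot: [-2.894, 1.571, -3.103]
force: [0.0, -0.2, -2.4]
width: 0.0127
```

```bash
python3 -c "
from h import *
favg(3)"
```

```text
tcp [0.5686 0.0178 0.1675] F [ 0.01  0.52 -2.38] T [0.005 0.055 0.031] w 0.0129 t 23.97 q6 0.13
meanF [-0.04 -0.06 -2.64] T [-0.014  0.018 -0.001] tool F [ 2.64 -0.06 -0.03]
```

Emit:
{"op": "move_arm", "data": {"moves": [[5,0.3,0,0,0],[5,0.6,0,0,0],[5,0.6,0,0,0],[5,0.6,0,0,0]]}}

```text
t: 24.3
tcp_pos: [0.5686, 0.0178, 0.167]
ee_rot: [0.362, 1.571, 0.154]
force: [0.1, 0.1, 0.1]
width: 0.0129
```

```bash
python3 -c "
from h import *
favg(3)"
```

```text
tcp [0.5687 0.0178 0.167 ] F [-1.07  0.3   1.12] T [0.027 0.113 0.011] w 0.013 t 24.45 q6 0.13
meanF [-0.47 -0.14  1.18] T [0.015 0.095 0.04 ] tool F [-1.18 -0.24 -0.43]
```

Emit:
{"op": "move_arm", "data": {"moves": [[5,0.3,0,0,0],[5,0.5,0,0,0],[5,0.5,0,0,0],[5,0.5,0,0,0]]}}

```text
t: 24.78
tcp_pos: [0.5687, 0.0178, 0.1667]
ee_rot: [0.185, 1.57, -0.023]
force: [-1.9, 1.1, 6.6]
width: 0.0125
```

```bash
python3 -c "
from h import *
favg(3)"
```

```text
tcp [0.5687 0.0178 0.1667] F [-2.6  -0.27  7.11] T [0.055 0.385 0.045] w 0.0127 t 24.93 q6 0.13
meanF [-2.3   0.05  6.62] T [0.066 0.365 0.025] tool F [-6.63 -0.42 -2.25]
```

Resting contact is at TCP z≈0.167. I ease back up 0.6 mm and open slowly.

Emit:
{"op": "move_arm", "data": {"moves": [[5,-0.3,0,0,0],[5,-0.6,0,0,0],[5,-0.6,0,0,0],[5,-0.6,0,0,0]]}}

```text
t: 25.27
tcp_pos: [0.5686, 0.0178, 0.167]
ee_rot: [0.267, 1.571, 0.058]
force: [-0.1, -0.1, 1.3]
width: 0.0129
```

```bash
python3 -c "
from h import *
favg(3)"
```

```text
tcp [0.5686 0.0178 0.1669] F [0.56 0.18 1.55] T [-0.013 -0.02  -0.005] w 0.0124 t 25.42 q6 0.13
meanF [-0.43 -0.04  1.86] T [0.016 0.008 0.014] tool F [-1.86 -0.13 -0.41]
```

Emit:
{"op": "move_arm", "data": {"moves": [[16,0,0,0,0],[18,0,0,0,0],[20,0,0,0,0],[24,0,0,0,0],[30,0,0,0,0],[38,0,0,0,0],[46,0,0,0,0],[46,0,0,0,0],[46,0,0,0,0]]}}

```text
t: 26.17
tcp_pos: [0.5686, 0.0178, 0.167]
ee_rot: [1.467, 1.571, 1.258]
force: [-0.8, -0.1, 0.4]
width: 0.0395
```

```bash
python3 - <<'E'
from h import *
favg(2)
s=snapshot("side");b=cv2.resize(s["image"][125:205,295:385],(720,640),interpolation=cv2.INTER_CUBIC)[:600]
cv2.imwrite("pics/c8.png",b[:,:,::-1])
E
```

```text
tcp [0.5686 0.0178 0.167 ] F [-0.48  0.64 -0.59] T [ 0.027  0.002 -0.043] w 0.039 t 26.27 q6 0.13
meanF [-0.31  0.59 -0.3 ] T [ 0.014  0.014 -0.023] tool F [ 0.3   0.51 -0.42]
```

View pics/c8.png

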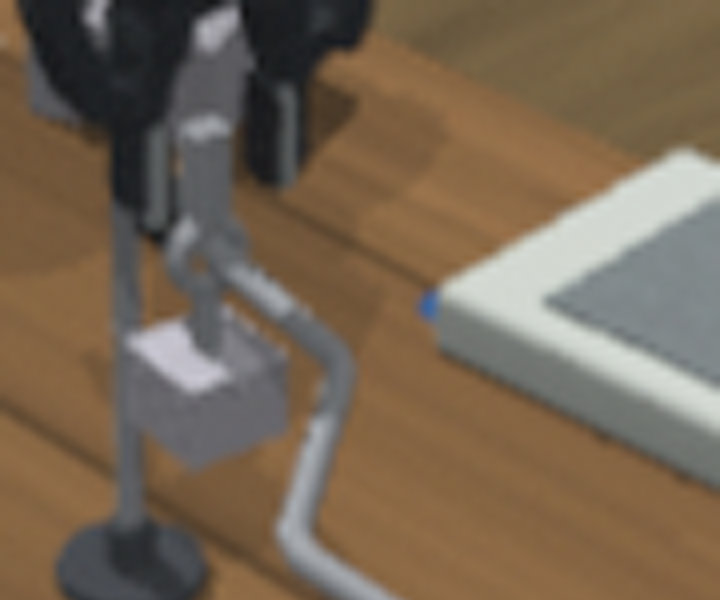

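The image shows the fingers open, clear of the tab (205,170), and the hanger hanging on the last straight. I retreat straight up, then sideways for a clear view.

Emit:
{"op": "move_arm", "data": {"moves": [[46,-4,0,0,0],[46,-12,0,0,0],[46,-25,0,0,0],[46,-45,0,0,0],[46,-70,0,0,0],[46,-100,0,0,0],[46,-120,-25,0,0],[46,-120,-60,0,0],[46,-120,-95,0,0],[46,-120,-130,0,0]]}}

```text
t: 27.15
tcp_pos: [0.5414, -0.1106, 0.2883]
ee_rot: [-0.114, 1.569, -0.321]
force: [0.8, 0.5, 1.0]
width: 0.0396
```

Emit:
{"op": "move_arm", "data": {"moves": [[46,0,-40,0,0],[46,0,-80,0,0],[46,0,-120,0,0],[46,0,-160,0,0],[46,0,-200,0,0],[46,0,-200,0,0],[46,0,-200,0,0]]}}

```text
t: 27.73
tcp_pos: [0.4997, -0.307, 0.2875]
ee_rot: [-0.485, 1.57, -0.697]
force: [-0.9, 0.6, -0.2]
width: 0.0394
```

```bash
python3 - <<'E'
from h import *
show()
t=snapshot("top"); s=snapshot("side")
a=cv2.resize(t["image"][135:215,235:335],(500,400),interpolation=cv2.INTER_CUBIC); b=cv2.resize(s["image"][125:205,290:350],(300,400),interpolation=cv2.INTER_CUBIC)
cv2.imwrite("pics/c9.png",np.hstack([a,b])[:,:,::-1])
for i in range(14): s2=snapshot("side")
print("motion",np.abs(s2["image"][125:205,290:350].astype(int)-s["image"][125:205,290:350]).max())
E
```

```text
tcp [ 0.4997 -0.307   0.2875] F [-0.86  0.65 -0.23] T [ 0.035  0.011 -0.015] w 0.0394 t 27.73 q6 -0.44
motion 8
```

View pics/c9.png

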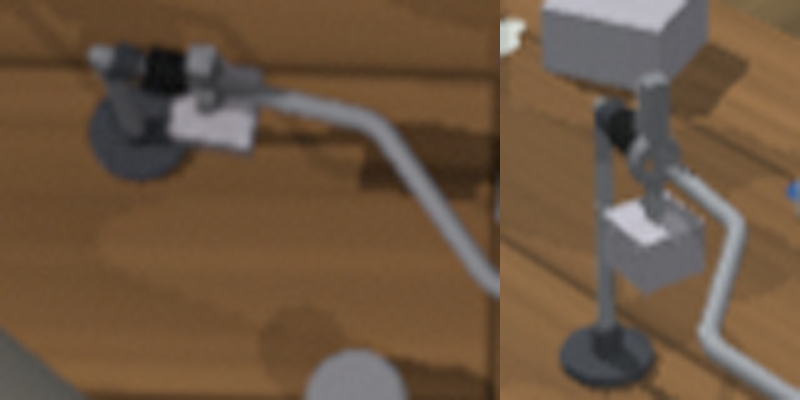

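The bumper (165,70) now sits against the end collar (125,65), where there was a gap of about 11 mm before. The hanger hangs still.

```bash
python3 -c "
from h import *
print(hand_in())"
```

```text
the job is handed in; nothing more can be done
None
```

The ring is round both bends, the bumper is pushed home, and the heat sink hangs still on the last straight, about 4 mm short of the bumper. I handed the job in at about 28.5 s of the 72 s allowed.

**Slide:** I took the rod shape from the depth images, with bends of about 52° and 41°. I felt for side clearance on each straight. The ring showed no contact force above the sensor noise until it reached the bumper.

**Bumper:** It moved at about 4 N for about 10 mm. The force then rose to 7.7 N and the ring stalled, so I stopped. The last picture shows the bumper against the end collar, where there was a gap of about 11 mm before.

**Release:** While I lowered the ring onto the rod, it pressed at about 9 N for a moment, under the 12 N limit. I eased that to about 4.5 N before opening the gripper. The arm is clear, and a picture 0.7 s later showed no visible motion.

**Checks that disagreed:**
- The fingertips were about 35 mm higher than the reported tool position implied, so my first grasp closed on air just above the tab. It touched nothing, and I corrected it from the depth image.
- The grip opening read 13 mm on the 14 mm tab.

I did not compare the loose parts before and after, but the arm never came near them.

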